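# Clip the bench magnifier's pivot pin

### The job

Secure the pivot pin of the bench magnifier: lift the spring clip by its grip tab out of the slotted block, find the groove near the free end of the pin by feel, and press the clip down into the groove until it snaps fully home. Press gently (never above about 20 N), let go of the clip, and leave the other things on the bench alone.

Things in the scene. Friction and masses are not known exactly. Their poses are not given: they have to be found in the camera images.
- pin_root (a point): Point on the pivot pin's axis where it leaves the bracket's side face, 80 mm up. The level steel pin runs from here along -y (z up, x across): 22 mm diameter, 37 to 57 mm long, with one groove 8 mm wide, core 14 mm in diameter. The pin floats endways (friction holds it), so the groove's middle is anywhere 20 to 40 mm from here along -y: not measured, new each time, seen or felt.
- bracket: Grey pivot bracket of the bench magnifier with pin and arm, fixed to the bench at a new place and yaw each time. Origin on the bench under its middle; pin_root is 30 mm along -y, 80 mm up, same axes. Base plate 120 (x) by 90 (y) by 12 mm; side plates 34 mm wide, top 97 mm high; arm and round lens reach 272 mm along +x, 67 to 93 mm high.
- clip: Open spring clip, bright steel, 52 g, black grip tab on its back. Origin: centre of its bore, on the pin's axis when seated. z from open mouth to tab (up at the start), y bore axis (6 mm thick), x across the mouth (25 mm wide). Jaws end 8 mm below the origin; mouth 9 mm wide. Starts standing in the block, origin 28 mm above the bench; lifts straight out.
- clip_grip (a point): Centre of the black grip tab, 33 mm above the clip's origin along z; tab 16 mm (x) by 10 mm (y) by 36 mm tall. Grasp here from above, across x or y. Axes as the clip's.
- clip_mouth (a point): Middle of the clip's mouth, between the two sprung jaw noses, 5.5 mm below the clip's origin. Pressed down upright, it rests about 10.5 mm above the pin's axis on the full pin (cannot pass) but drops to about 6 mm in the groove, within 1.5 mm of its middle. From there a push of about 8 N spreads the jaws; half-way it pulls itself home and stays. Over 25 N of push is too much.
- stand: Dark hardwood block fixed to the bench, 74 (x) by 48 (y) by 34 mm high, new place and yaw each time. Origin: centre of its underside. A slot along its x, 36 mm long, 8 mm wide, 14 mm deep in its top holds the clip upright, clip x along the block's x.
- ball: Bystander, loose: dark steel setter's ball with a flat foot, 68 mm in diameter, 60 mm high. Origin: centre of its foot.
- loupe: Bystander, loose: black eye loupe, 42 mm in diameter, 34 mm high. Origin: centre of its foot.
- jar: Bystander, loose: jar, 48 mm in diameter, 60 mm high. Origin: centre of its foot.

How it is judged:
By the outcome, as a careful person would: the job done as asked, in the order asked, and still so for the second after the job is handed in, with the robot touching nothing.
It also fails if it takes over 51 s, if anything falls off the work surface, if the arm or the gripper's body presses on something with over 40 N, if the wrist force passes 120 N, or if a joint passes its speed limit or range.

### The arm

A 6-joint arm with a two-finger parallel gripper is mounted at the origin on the work surface. World frame = base frame: x ahead of the robot, y to its left, z up, the work surface at z = 0. Lengths are in mm, angles in rad, forces in N, time in s.
With the tool pointing down it reaches from about 300 to 775 mm from the base axis. Payload 14.6 kg.
Tool frame: the origin (TCP) lies at the very end of the fingers, on their centre line; the grasp point (between the pads) lies 19 mm behind it; z points along the fingers, y is the line along which they close (so a half turn about z gives the same grasp; the last joint's range is limited). The gripper opens to 94 mm and grips with 3 to 60 N. Pads are 16 mm wide; open, the fingers measure 119 mm over their backs; the gripper's body (75 mm by 177 mm) begins 78 mm behind the grasp point.
Start: joints at [-1.368, 0.3, 1.521, -0, 1.321, -0.067], TCP at [146.59, -530.095, 205.446] pointing down, gripper open.
Joint ranges: [-3.03, 3.03], [-0.79, 2.21], [0.23, 2.52], [-1.04, 4.18], [0, 3.07], [-2.55, 2.55]. Speed limits (rad/s): [2.22, 2.22, 2.57, 3.14, 3.14, 3.14].

### API

Orientations are given as [roll, pitch, yaw] about the fixed x, y, z axes, in that order (R = Rz(yaw) Ry(pitch) Rx(roll)).
In Python, from cell import manip gives the robot as it stands.
- The arm moves only by the tool servo_tool, never from a script. Its argument "motion" is a list that holds one entry, the list of rows, each a list of 7 numbers: the shift along the world's x, y, z as a fraction of full scale, then the turn, a rotation vector about the world's x, y, z as a fraction of full scale, then the closure, from 0 (fully open) to 1 (shut). In form: [[[x, y, z, rx, ry, rz, gripper], ...]]. A call has 1 to 10 rows; each row is the pose to reach, as a shift and turn from the pose commanded when the call began, turning the shorter way round; what a row does not reach only later rows make up. Full scale, the value 1, is 0.5 m for a shift and pi rad for a turn. A row lasts 1/10 s, in which the tool goes at most 50 mm and 8.59 degrees, less where a joint would pass 70% of its speed; a pose out of reach is approached as far as the arm can. A call with a number of a shift or a turn outside -1 to 1 is refused whole. A call with a gripper value outside its range is refused whole. The fingers move at their own pace and stop on an object; "newtons" is the grip in N (left out, the last holds). Time passes only in rows, so rows that repeat a pose let the fingers close. It gives the time, the measured TCP pose, the force, the opening and the grip force at its end, in the units of the state.
- manip.read_state(): the state, without advancing time (a new reading comes with each control period).
- manip.camera(name): name is "side" or "top"; returns a dict with "frame" (480x640x3 uint8, red, green, blue), "range_z" (480x640 float32, mm along the optical axis (not along the pixel's ray), 0 where there is no reading), "vfov" (degrees; the focal length in pixels is half the picture's height over the tangent of half this angle, whatever the lens; pixels are square), "cx", "cy" (the principal point, pixels), "cam_to_world" (4x4, takes a point from camera to world coordinates). Camera axes: x right, y down, z forward; pixel columns grow to the right and rows downward; lengths in mm; the calibration is good to about 2 mm. A picture is of the moment at which its call begins.
- manip.sign_off(): hands the job in; it is judged then, once.
The state is a dict: "clock": time; "joints": joint angles; "qd": joint speeds; "effort": joint torques, N m; "eef_pos": TCP position; "eef_rot": TCP orientation; "wrist_force": force on the tool from outside, world axes, zero at the start; "moment": the same for the moment, N m; "finger_gap": finger opening in mm; "finger_force": force on a finger pad.
Only numpy, scipy, OpenCV 4.12 (cv2) and the standard library are available. Lean on these libraries where they do the work, as an engineer would, in place of code of your own. Each camera call takes 0.05 s, during which the arm holds its last target. There are 200 camera calls.

## Working session

There is one attempt and no reset: what is moved stays moved. The work goes in short steps, Python scripts to look and compute and a tool call to move; the robot and the scene stay as the last step left them, time stands still between calls to the robot, and variables do not carry over. Pictures are saved under pics/ and viewed, at most 10 in all, crops included, and the job is handed in when it is done.

Besides the shell and the picture viewer there is one more tool, called after "Call:" as name([rows], argument=value, ...), one row to a line, values as JSON. servo_tool: Moves the arm, as the interface text tells. Its arguments: {"type":"object","properties":{"motion":{"type":"array"},"newtons":{"type":"number"}},"required":["motion"]}

```bash
mkdir -p pics; ls
cat > h.py <<'E'
import numpy as np,cv2
from cell import manip
def shot(name,tag):
    c=manip.camera(name); cv2.imwrite(f'pics/{tag}.png',c['frame'][:,:,::-1]); 
    np.savez(f'pics/{tag}.npz',**{k:np.asarray(v) for k,v in c.items()}); return c
def load(tag): return np.load(f'pics/{tag}.npz')
def cloud(c):
    f=240/np.tan(np.radians(float(c['vfov']))/2); z=c['range_z'].astype(float)
    v,u=np.mgrid[0:480,0:640]
    p=np.stack([(u-c['cx'])*z/f,(v-c['cy'])*z/f,z,np.ones_like(z)],-1)
    w=(p@np.array(c['cam_to_world']).T)[...,:3]; w[z==0]=np.nan; return w
E
python3 - <<'E'
from h import *
for n in('top','side'):
    c=shot(n,n+'0'); print(n,c['vfov'],c['cx'],c['cy'],np.round(c['cam_to_world'],3).tolist())
print({k:np.round(v,3).tolist() for k,v in manip.read_state().items()})
E
```

```text
pics
top 50.40288416137684 313.5089874100545 235.4574800418023 [[0.016, -0.99, 0.138, 357.113], [-1.0, -0.017, -0.007, 7.673], [0.01, -0.138, -0.99, 1193.371], [0.0, 0.0, 0.0, 1.0]]
side 52.93474033437146 302.3144994226175 242.11628859486993 [[0.955, -0.145, 0.259, 279.34], [-0.296, -0.532, 0.793, -732.199], [0.023, -0.834, -0.551, 590.32], [0.0, 0.0, 0.0, 1.0]]
{'clock': 0.1, 'joints': [-1.368, 0.3, 1.522, -0.0, 1.321, -0.067], 'qd': [-0.001, -0.0, -0.0, 0.0, -0.001, 0.001], 'effort': [0.001, -53.264, -35.328, 0.071, 0.024, -0.0], 'eef_pos': [146.523, -529.867, 204.929], 'eef_rot': [-3.14, -0.0, 0.27], 'wrist_force': [-1.314, 1.056, 0.479], 'moment': [-0.033, -0.0, 0.01], 'finger_force': 0.0, 'finger_gap': 93.972}
```

View pics/top0.png

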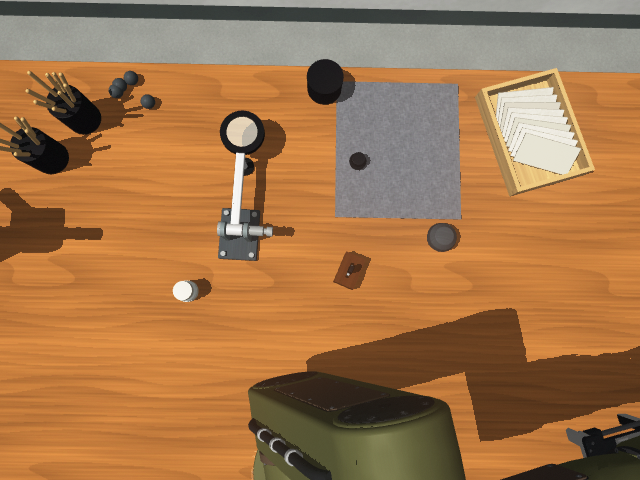

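View pics/side0.png

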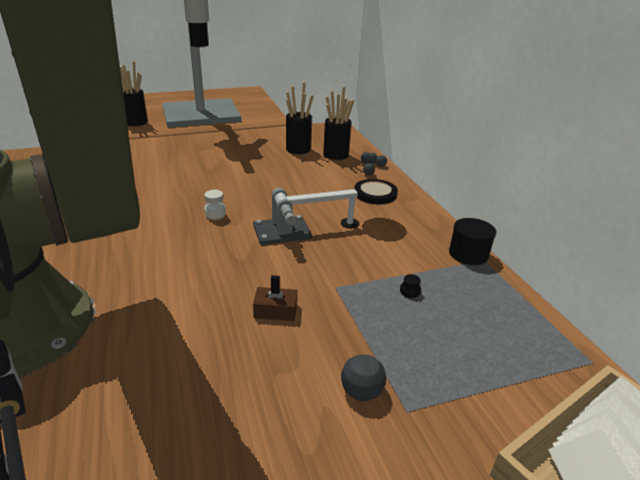

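The top view shows the bracket at (239,233), its pin pointing right (-y) to about (272,231), the block with the clip at (352,270), the ball at (442,237), the loupe at (359,161) and the jar at (185,290). In the side view, the tab is at (275,285) and the pin at about (290,213). Next I'll make enlarged crops and use the depth.

Run:
```python
from h import *
t=load('top0');s=load('side0')
a=cv2.resize(t['frame'][195:305,205:385][:,:,::-1],None,fx=4.4,fy=4.4,interpolation=cv2.INTER_CUBIC)[:484]
cv2.imwrite('pics/topcrop.png',a)
b=cv2.resize(s['frame'][180:330,235:335][:,:,::-1],None,fx=4,fy=4,interpolation=cv2.INTER_CUBIC)
cv2.imwrite('pics/sidecrop.png',b)
w=cloud(t)
def rect(m,n):
    p=w[m][:,:2].astype(np.float32); r=cv2.minAreaRect(p); print(n,len(p),np.round(r[0],1),np.round(r[1],1),round(r[2],1),'z',np.round(np.median(w[m][:,2]),1))
v,u=np.mgrid[0:480,0:640]
box=lambda u0,u1,v0,v1:(u>=u0)&(u<=u1)&(v>=v0)&(v<=v1)
z=w[...,2]
rect(box(325,380,245,295)&(z>26)&(z<42),'standtop')
rect(box(325,380,245,295)&(z>60),'tab')
rect(box(210,268,200,270)&(z>7)&(z<20),'base')
rect(box(205,300,215,250)&(z>60),'pin+plates')
for vv in range(222,242): print(vv,[int(x) if x==x else -1 for x in z[vv,240:280]])
ws=cloud(s)
m=(np.mgrid[0:480,0:640][1]>255)&(np.mgrid[0:480,0:640][1]<295)&(np.mgrid[0:480,0:640][0]>265)&(np.mgrid[0:480,0:640][0]<310)&(ws[...,2]>50)
p=ws[m]; print('side tab',len(p),p.mean(0),p.min(0),p.max(0))
```

```text
standtop 631 [441.3 -83.5] [48.1 74.1] 67.9 z 34.1
tab 36 [441.2 -83.2] [ 9.4 15.8] 65.6 z 78.8
base 1260 [513.3 181.5] [104.1 141.4] 87.6 z 12.2
pin+plates 746 [530.2 150.2] [120.   48.7] 88.0 z 89.3
222 [8, 12, 11, 9, 12, 7, 14, 14, 11, 13, 10, 10, 14, 11, 7, 8, 11, 11, 13, 1, -1, -4, 0, 0, -1, 1, 0, -3, -3, 1, 0, 2, 4, 0, -4, 5, 0, 0, -2, -1]
223 [10, 12, 8, 12, 88, 88, 87, 89, 86, 10, 9, 11, 13, 16, 15, 14, 10, 13, 10, 1, 0, 0, -2, 2, 0, -1, 0, -2, -1, 5, 0, 0, 2, 0, 0, 3, 0, -6, 2, 1]
224 [84, 85, 84, 13, 92, 92, 90, 91, 86, 70, 10, 12, 9, 10, 16, 11, 12, 15, 14, 2, -2, -1, 0, 3, -4, -1, 2, 0, 4, 0, 1, 0, 2, 0, 0, 2, 4, -4, 0, 4]
225 [88, 93, 88, 93, 93, 94, 92, 94, 84, 82, 47, 12, 10, 16, 15, 13, 12, 10, 10, -3, -3, 1, 0, 3, 2, 0, 2, 0, -2, -3, 5, 1, 0, 0, 0, -1, 0, -5, 1, 1]
226 [90, 97, 84, 97, 95, 95, 94, 97, 86, 86, 88, 90, 87, 85, 85, 89, 86, 87, 87, 84, 85, 86, 85, 83, -2, -1, 4, 1, 0, 0, 3, 0, 1, 3, 0, 1, 2, -2, 0, 1]
227 [93, 93, 83, 98, 96, 95, 94, 98, 91, 92, 88, 92, 91, 84, 90, 87, 95, 89, 87, 87, 87, 88, 86, 80, 0, 2, 0, 83, 84, 86, 88, 87, 87, 3, 1, -1, 0, -1, 3, 0
[... 1612 characters left out ...]
64, 70, 71, 64, 49, 31, 8, 12, 14, 10, 12, 12, 11, 2, 0, 2, 0, 1, 0, 0, -1, -4, 1, 0, 1, 0, 1, 3, -1, -1, 0, 0, 4, 2, 3]
239 [9, 16, 15, 12, 13, 49, 53, 56, 56, 49, 31, 10, 13, 11, 14, 12, 14, 9, 3, 0, 0, -2, 0, -1, 0, -3, 2, 0, 1, 2, -4, 2, -4, 0, -3, -1, -1, 1, -2, 1]
240 [9, 15, 8, 10, 13, 11, 34, 37, 39, 35, 31, 8, 13, 11, 13, 9, 12, 13, 0, 0, 0, 3, -2, -2, 0, 2, 1, 3, 0, -1, 1, 2, 2, -2, -1, -1, 5, -1, 0, -3]
241 [11, 12, 10, 8, 12, 13, 11, 20, 22, 18, 21, 12, 14, 11, 11, 13, 10, 8, 0, -3, 3, 0, -1, -1, 0, 0, 2, 0, 0, 2, 4, 1, -1, -1, 0, -1, 2, 0, 2, 0]
side tab 133 [441.44714503 -88.81675985  66.30156186] [434.41576593 -93.21025294  50.23250763] [449.36678485 -79.92497498  78.76045586]
```

View pics/topcrop.png

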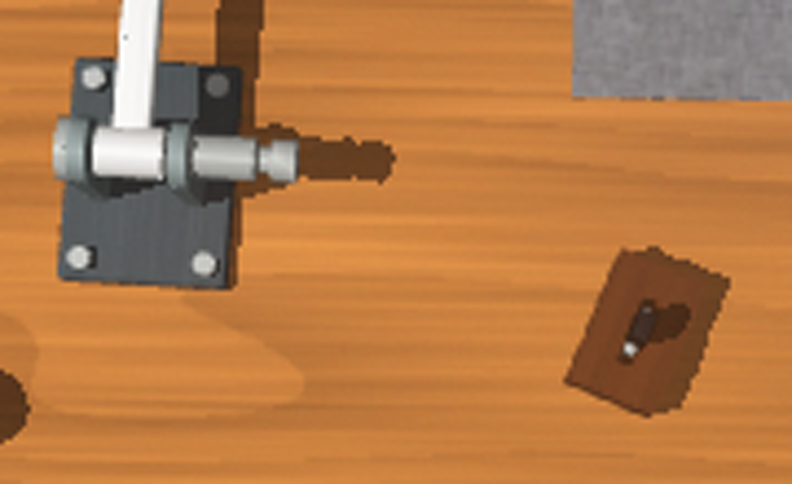

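View pics/sidecrop.png

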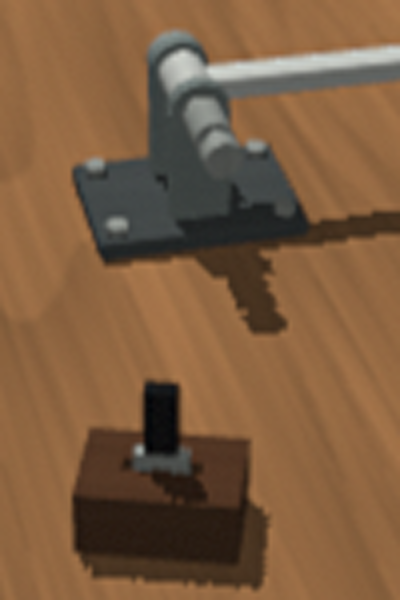

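The groove shows in the top crop at about (262,160), with the pin end at (297,160). That leaves 17 mm from groove to end, which agrees with the given lengths. The side crop shows the tab upright at (162,415). Next I'll fit the pin axis and groove.

```bash
cat > pin.py <<'E'
from h import *
from scipy.optimize import least_squares
def pin(tag):
    w=cloud(load(tag)); z=w[...,2]; sub=w[222:240,249:274].reshape(-1,3)
    q=sub[(sub[:,2]>78)&(sub[:,2]<97)]
    def res(p):
        d=(q[:,0]-p[0]-p[1]*(q[:,1]-120))*np.cos(np.arctan(p[1]))
        return 80+p[2]+np.sqrt(np.clip(121-d*d,0,None))-q[:,2]
    # silhouette centre per column
    C=[]
    for u in list(range(250,262))+list(range(268,272)):
        m=z[222:240,u]>76; c=w[222:240,u][m]; C.append([(c[:,1]).mean(),(c[:,0].min()+c[:,0].max())/2,np.ptp(c[:,0])])
    C=np.array(C); print('silh',np.round(np.polyfit(C[:,0]-120,C[:,1],1),3),np.median(C[:,2]))
    r=least_squares(res,[525,0,0],loss='soft_l1'); print('fit x at y=120, slope, dz',np.round(r.x,3))
    for u in(248,249,262,263,264,265,266,267,271,272,273): 
        print(u,(z[222:240,u]>76).sum(),np.round(np.nanmedian(w[228:233,u],0),1))
    c=load(tag)
if __name__=='__main__':
    pin('top0')
    w=cloud(load('top0')); 
    z=w[...,2]
    for n,b in(('base',(200,262,203,266)),):
        s=w[b[2]:b[3],b[0]:b[1]].reshape(-1,3); m=(s[:,2]>5)&(s[:,2]<18)
        p=s[m][:,:2]; h=cv2.convexHull(p.astype(np.float32))[:,0]; print(n,np.round(h[::3]).tolist())
    m=(w[:,:,2]>60)&(w[:,:,2]<97); s=w[130:225,225:250][m[130:225,225:250]]
    s=s[(s[:,0]>560)&(s[:,0]<680)]; print('arm slope dy/dx',np.polyfit(s[:,0],s[:,1],1))
E
python3 pin.py
```

```text
silh [3.80000e-02 5.20513e+02] 19.213528188277053
fit x at y=120, slope, dz [ 5.21429e+02  2.80000e-02 -5.63000e-01]
248 12 [520.6 142.9  90.5]
249 10 [520.6 140.7  90.1]
262 10 [521.4 112.2  92.4]
263 8 [522.3 110.6  87.2]
264 7 [521.3 108.1  87.9]
265 7 [522.5 106.2  84.6]
266 8 [521.6 103.6  89.8]
267 9 [521.5 101.4  90.9]
271 10 [521.3  92.7  90.4]
272 9 [522.1  90.8  86.4]
273 0 [ 5.354e+02  9.500e+01 -5.000e-01]
base [[592.0, 217.0], [463.0, 253.0], [465.0, 132.0]]
arm slope dy/dx [-4.13451527e-02  1.95226831e+02]
```

Call:
servo_tool([
  [[0.59, 0.893, -0.15, 0, 0, -0.209, 0.4], [0.59, 0.893, -0.15, 0, 0, -0.209, 0.4], [0.59, 0.893, -0.15, 0, 0, -0.209, 0.4], [0.59, 0.893, -0.15, 0, 0, -0.209, 0.4], [0.59, 0.893, -0.15, 0, 0, -0.209, 0.4], [0.59, 0.893, -0.15, 0, 0, -0.209, 0.4], [0.59, 0.893, -0.15, 0, 0, -0.209, 0.4], [0.59, 0.893, -0.15, 0, 0, -0.209, 0.4], [0.59, 0.893, -0.15, 0, 0, -0.209, 0.4], [0.59, 0.893, -0.15, 0, 0, -0.209, 0.4]],
])

```text
clock: 1.1
eef_pos: [415.0, -123.1, 137.2]
eef_rot: [3.142, -0.0, -0.387]
wrist_force: [1.0, -0.9, 0.4]
finger_gap: 56.5
finger_force: 0.0
```

Call:
servo_tool([
  [[0.03, 0.045, 0, 0, 0, 0, 0.4], [0.03, 0.045, 0, 0, 0, 0, 0.4], [0.03, 0.045, 0, 0, 0, 0, 0.4], [0.03, 0.045, 0, 0, 0, 0, 0.4]],
])

```text
clock: 1.5
eef_pos: [428.9, -103.2, 137.4]
eef_rot: [3.141, 0.0, -0.388]
wrist_force: [-0.1, 0.4, 0.6]
finger_gap: 56.2
finger_force: 0.0
```

Run:
```python
from h import *
s=manip.read_state(); print(s['eef_pos'],s['eef_rot'],s['wrist_force'])
for n in('top','side'):
    c=shot(n,n+'1'); 
a=cv2.resize(cv2.imread('pics/side1.png')[90:340,200:400],None,fx=2.4,fy=2.4,interpolation=cv2.INTER_CUBIC)
cv2.imwrite('pics/side1c.png',a)
```

```text
[ 428.85963158 -103.23694158  137.36719427] [ 3.14146764e+00  1.97163942e-04 -3.87641582e-01] [-0.10288334  0.38568972  0.61103036]
```

View pics/side1c.png

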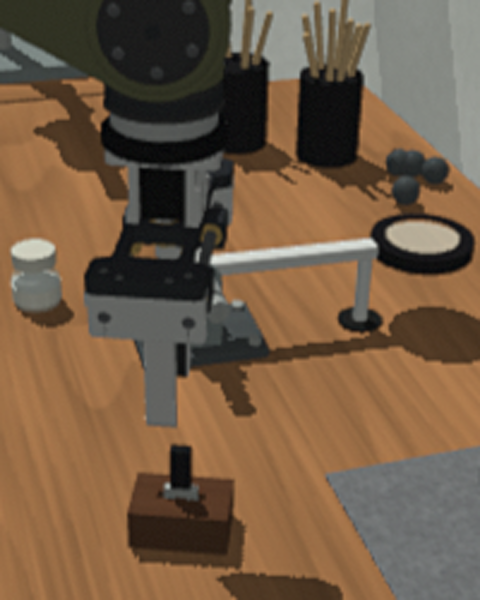

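The picture shows the near finger tip at crop (162,420), above and left of the tab at (180,465). The gripper is still short of the tab, as commanded. I'll check the calibration by comparing the finger's measured position with the arm's own.

Run:
```python
from h import *
w=cloud(load('side1')); 
m=np.zeros((480,640),bool); m[232:270,255:281]=1
m&=(w[...,2]>130)&(w[...,2]<175)
p=w[m]; e=np.array([.378,.926]); n=np.array([.926,-.378]); t=np.array([428.9,-103.2])
d=p[:,:2]-t; a=d@e; b=d@n
f=a<-25
print(len(p),'along closing',np.percentile(a[f],[5,50,95]),'across',np.percentile(b[f],[2,50,98]),'zmin',p[f][:,2].min())
# top-cam fingers/gripper: nothing lower visible; tab in both cams
for tag,(u0,u1,v0,v1) in {'top0':(325,380,245,295),'side0':(255,295,265,310)}.items():
    w=cloud(load(tag))[v0:v1,u0:u1].reshape(-1,3); q=w[w[:,2]>70]; q=q[:,:2]-[441.2,-83.3]
    e2=np.array([.376,.927]);n2=np.array([.927,-.376]); print(tag,'clip-y',np.percentile(q@e2,[3,50,97]),'clip-x',np.percentile(q@n2,[3,50,97]))
```

```text
305 along closing [-43.11630996 -41.0575928  -34.34999134] across [-7.31717312  2.53409832 10.8899409 ] zmin 135.00484425562746
top0 clip-y [-4.35867727  0.30207596  4.57276473] clip-x [-7.37246344 -0.26703714  6.93925604]
side0 clip-y [-7.37132172 -4.65380361  1.54688584] clip-x [-4.85643334  2.26074687  9.33572508]
```

Call:
servo_tool([
  [[0.025, 0.04, -0.05, 0, 0, 0, 0.5], [0.025, 0.04, -0.1, 0, 0, 0, 0.6], [0.025, 0.04, -0.15, 0, 0, 0, 0.6], [0.025, 0.04, -0.183, 0, 0, 0, 0.6], [0.025, 0.04, -0.183, 0, 0, 0, 0.6], [0.025, 0.04, -0.183, 0, 0, 0, 0.6], [0.025, 0.04, -0.183, 0, 0, 0, 0.6]],
], newtons=40)

```text
clock: 2.3
eef_pos: [442.3, -83.0, 47.0]
eef_rot: [-3.141, -0.002, -0.387]
wrist_force: [0.0, 0.0, 1.2]
finger_gap: 37.7
finger_force: 0.0
```

Call:
servo_tool([
  [[0, 0, 0, 0, 0, 0, 0.85], [0, 0, 0, 0, 0, 0, 0.9], [0, 0, 0, 0, 0, 0, 1], [0, 0, 0, 0, 0, 0, 1], [0, 0, 0, 0, 0, 0, 1], [0, 0, 0, 0, 0, 0, 1], [0, 0, 0, 0, 0, 0, 1], [0, 0, 0, 0, 0, 0, 1]],
])

```text
clock: 3.1
eef_pos: [441.9, -82.6, 46.0]
eef_rot: [-3.142, -0.0, -0.387]
wrist_force: [-0.7, -0.5, 3.7]
finger_gap: 9.9
finger_force: 40.0
```

Call:
servo_tool([
  [[0, 0, 0.02, 0, 0, 0, 1], [0, 0, 0.05, 0, 0, 0, 1], [0, 0, 0.1, 0, 0, 0, 1], [0, 0, 0.15, 0, 0, 0, 1], [0, 0, 0.2, 0, 0, 0, 1], [0, 0, 0.228, 0, 0, 0, 1], [0, 0, 0.228, 0, 0, 0, 1]],
])

```text
clock: 3.8
eef_pos: [442.5, -82.7, 162.0]
eef_rot: [-3.141, -0.003, -0.387]
wrist_force: [-0.1, -0.1, -1.0]
finger_gap: 10.0
finger_force: 40.0
```

Call:
servo_tool([
  [[0.032, 0.076, 0, 0, 0, 0.02, 1], [0.064, 0.152, 0, 0, 0, 0.045, 1], [0.096, 0.228, 0, 0, 0, 0.07, 1], [0.128, 0.304, 0, 0, 0, 0.095, 1], [0.15, 0.36, -0.02, 0, 0, 0.11, 1], [0.158, 0.38, -0.04, 0, 0, 0.11, 1], [0.158, 0.38, -0.04, 0, 0, 0.11, 1], [0.158, 0.38, -0.04, 0, 0, 0.11, 1], [0.158, 0.38, -0.04, 0, 0, 0.11, 1]],
])

```text
clock: 4.7
eef_pos: [520.7, 106.3, 140.3]
eef_rot: [3.142, -0.0, -0.043]
wrist_force: [0.4, 0.4, -0.1]
finger_gap: 9.5
finger_force: 40.0
```

Run:
```python
from h import *
s=manip.read_state(); print(s['eef_pos'],s['eef_rot'],s['wrist_force'])
for n in('top','side'):
    c=shot(n,n+'2'); 
a=cv2.resize(cv2.imread('pics/side2.png')[140:270,210:370],None,fx=4.5,fy=4.5,interpolation=cv2.INTER_CUBIC)
cv2.imwrite('pics/side2c.png',a)
```

```text
[520.69254756 106.30905627 140.26917936] [ 3.14151306e+00 -2.75085612e-04 -4.31167907e-02] [ 0.38025339  0.44404173 -0.14706693]
```

View pics/side2c.png

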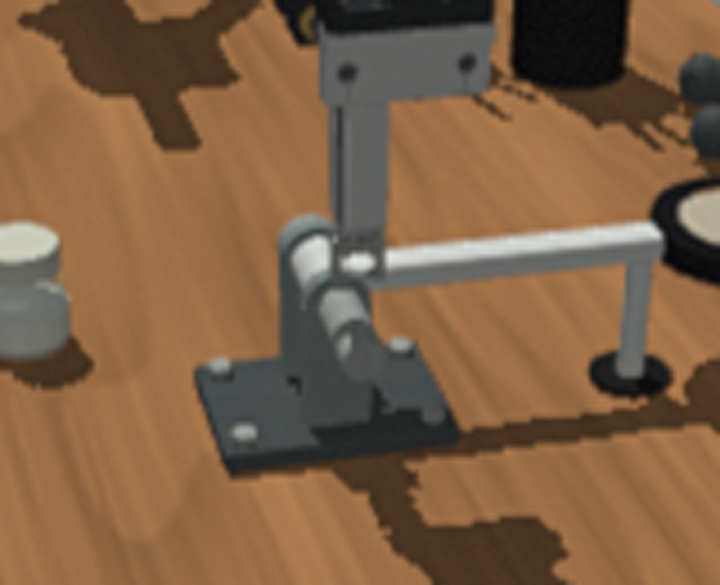

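The clip's jaws are at crop (355,262), just under the finger. The pin's end face is at (362,350). I'll compare their x positions within the same camera.

Run:
```python
from h import *
w=cloud(load('side2')); s=load('side2'); f=240/np.tan(np.radians(float(s['vfov']))/2)
def proj(p):
    q=np.linalg.inv(s['cam_to_world'])@np.r_[p,1]; return (q[0]*f/q[2]+s['cx']).round(1),(q[1]*f/q[2]+s['cy']).round(1)
print('clip origin',proj([520.7,106.3,122.3]),'pin end',proj([520.2,90,80]),'groove top',proj([520.8,107,87]))
m=np.zeros((480,640),bool); m[185:208,270:305]=1; m&=(w[...,2]>106)&(w[...,2]<132)
p=w[m]; print('clip+',len(p),np.percentile(p,[3,50,97],axis=0).round(1).tolist())
for lo in range(108,134,3):
    q=p[(p[:,2]>=lo)&(p[:,2]<lo+3)]
    if len(q): print(lo,len(q),q[:,0].min().round(1),q[:,0].max().round(1),np.median(q[:,1]).round(1))
m=np.zeros((480,640),bool); m[200:228,275:302]=1; m&=(w[...,2]>65)&(w[...,2]<92)&(w[...,1]<93)&(w[...,1]>80)
p=w[m]; print('pin end',len(p),np.percentile(p,[3,50,97],axis=0).round(1).tolist())
```

```text
clip origin (np.float64(288.5), np.float64(197.6)) pin end (np.float64(290.2), np.float64(219.3)) groove top (np.float64(288.3), np.float64(212.4))
clip+ 79 [[509.1, 98.6, 112.5], [518.9, 102.9, 122.5], [533.5, 107.9, 131.7]]
111 7 510.4 534.2 103.3
114 13 508.4 533.7 103.3
117 10 509.1 531.4 102.8
120 10 509.1 533.0 104.0
123 7 509.4 533.7 103.2
126 14 509.1 532.6 101.9
129 18 509.5 532.9 102.4
pin end 78 [[511.4, 86.9, 68.4], [521.3, 89.7, 78.9], [530.4, 92.2, 87.9]]
```

Call:
servo_tool([
  [[0, 0, -0.02, 0, 0, 0, 1], [0, 0, -0.04, 0, 0, 0, 1], [0, 0, -0.046, 0, 0, 0, 1], [0, 0, -0.046, 0, 0, 0, 1], [0, 0, -0.048, 0, 0, 0, 1], [0, 0, -0.05, 0, 0, 0, 1], [0, 0, -0.052, 0, 0, 0, 1], [0, 0, -0.054, 0, 0, 0, 1], [0, 0, -0.054, 0, 0, 0, 1]],
])

```text
clock: 5.7
eef_pos: [520.8, 107.5, 112.8]
eef_rot: [-3.142, 0.0, -0.041]
wrist_force: [-0.6, 0.6, 0.2]
finger_gap: 9.7
finger_force: 40.0
```

Call:
servo_tool([
  [[0, 0, -0.001, 0, 0, 0, 1], [0, 0, -0.002, 0, 0, 0, 1], [0, 0, -0.003, 0, 0, 0, 1], [0, 0, -0.004, 0, 0, 0, 1], [0, 0, -0.004, 0, 0, 0, 1]],
])

```text
clock: 6.2
eef_pos: [520.8, 107.5, 110.8]
eef_rot: [3.142, 0.0, -0.041]
wrist_force: [-0.2, -0.4, -1.2]
finger_gap: 9.8
finger_force: 40.0
```

Call:
servo_tool([
  [[0, 0, -0.001, 0, 0, 0, 1], [0, 0, -0.002, 0, 0, 0, 1], [0, 0, -0.003, 0, 0, 0, 1], [0, 0, -0.003, 0, 0, 0, 1]],
])

```text
clock: 6.6
eef_pos: [520.9, 107.5, 109.5]
eef_rot: [-3.142, -0.0, -0.041]
wrist_force: [0.9, 0.5, 0.8]
finger_gap: 9.8
finger_force: 40.0
```

Call:
servo_tool([
  [[0, 0, -0.001, 0, 0, 0, 1], [0, 0, -0.002, 0, 0, 0, 1], [0, 0, -0.002, 0, 0, 0, 1]],
])

```text
clock: 6.9
eef_pos: [521.1, 107.5, 108.9]
eef_rot: [-3.141, -0.001, -0.041]
wrist_force: [-0.5, 0.6, 5.6]
finger_gap: 9.5
finger_force: 40.0
```

Call:
servo_tool([
  [[0, 0, -0.001, 0, 0, 0, 1], [0, 0, -0.001, 0, 0, 0, 1]],
])

```text
clock: 7.1
eef_pos: [521.1, 107.6, 108.5]
eef_rot: [-3.141, -0.001, -0.041]
wrist_force: [-0.6, 1.1, 5.8]
finger_gap: 9.7
finger_force: 40.0
```

Call:
servo_tool([
  [[0, 0, -0.001, 0, 0, 0, 1], [0, 0, -0.002, 0, 0, 0, 1], [0, 0, -0.002, 0, 0, 0, 1]],
])

```text
clock: 7.4
eef_pos: [521.1, 107.6, 107.6]
eef_rot: [-3.141, -0.001, -0.041]
wrist_force: [-2.1, 0.3, 6.6]
finger_gap: 10.0
finger_force: 40.0
```

Call:
servo_tool([
  [[0, 0, -0.001, 0, 0, 0, 1], [0, 0, -0.002, 0, 0, 0, 1], [0, 0, -0.003, 0, 0, 0, 1], [0, 0, -0.003, 0, 0, 0, 1]],
])

```text
clock: 7.8
eef_pos: [521.0, 107.5, 105.9]
eef_rot: [-3.141, -0.001, -0.041]
wrist_force: [-0.1, -1.9, 4.8]
finger_gap: 9.6
finger_force: 40.0
```

Call:
servo_tool([
  [[0, 0, -0.001, 0, 0, 0, 1], [0, 0, -0.002, 0, 0, 0, 1], [0, 0, -0.003, 0, 0, 0, 1], [0, 0, -0.004, 0, 0, 0, 1], [0, 0, -0.004, 0, 0, 0, 1]],
])

```text
clock: 8.3
eef_pos: [520.6, 107.3, 102.8]
eef_rot: [3.141, 0.001, -0.041]
wrist_force: [2.6, 0.6, -3.6]
finger_gap: 9.7
finger_force: 40.0
```

Past half-way: the clip is now pulling down. I'll follow it home.

Call:
servo_tool([
  [[0, 0, -0.002, 0, 0, 0, 1], [0, 0, -0.004, 0, 0, 0, 1], [0, 0, -0.006, 0, 0, 0, 1], [0, 0, -0.007, 0, 0, 0, 1], [0, 0, -0.007, 0, 0, 0, 1]],
])

```text
clock: 8.8
eef_pos: [520.6, 107.5, 99.5]
eef_rot: [3.141, 0.001, -0.041]
wrist_force: [2.8, 0.3, -8.3]
finger_gap: 9.6
finger_force: 40.0
```

Call:
servo_tool([
  [[0, 0, -0.001, 0, 0, 0, 1], [0, 0, -0.002, 0, 0, 0, 1], [0, 0, -0.003, 0, 0, 0, 1], [0, 0, -0.003, 0, 0, 0, 1]],
])

```text
clock: 9.2
eef_pos: [520.8, 107.5, 98.4]
eef_rot: [-3.142, 0.0, -0.041]
wrist_force: [1.2, 0.3, -4.3]
finger_gap: 10.1
finger_force: 40.0
```

Call:
servo_tool([
  [[0, 0, -0.001, 0, 0, 0, 1], [0, 0, -0.002, 0, 0, 0, 1], [0, 0, -0.002, 0, 0, 0, 1]],
])

```text
clock: 9.5
eef_pos: [521.0, 107.5, 97.8]
eef_rot: [-3.141, -0.001, -0.041]
wrist_force: [-0.1, 0.4, 0.3]
finger_gap: 9.7
finger_force: 40.0
```

Call:
servo_tool([
  [[0, 0, -0.001, 0, 0, 0, 1], [0, 0, -0.002, 0, 0, 0, 1], [0, 0, -0.002, 0, 0, 0, 1]],
])

```text
clock: 9.8
eef_pos: [521.2, 107.5, 97.3]
eef_rot: [-3.141, -0.001, -0.041]
wrist_force: [-0.4, -0.2, 9.3]
finger_gap: 9.5
finger_force: 40.0
```

Fully home: the reading is stiff, 9 N at the seated height. I'll relieve the push, open a little (the side plate is near), then rise.

Call:
servo_tool([
  [[0, 0, 0.002, 0, 0, 0, 1], [0, 0, 0.002, 0, 0, 0, 0.85], [0, 0, 0.002, 0, 0, 0, 0.78], [0, 0, 0.002, 0, 0, 0, 0.78], [0, 0, 0.002, 0, 0, 0, 0.78], [0, 0, 0.002, 0, 0, 0, 0.78]],
])

```text
clock: 10.4
eef_pos: [520.8, 107.5, 97.3]
eef_rot: [3.142, 0.0, -0.041]
wrist_force: [-0.4, 0.1, 0.3]
finger_gap: 20.5
finger_force: 0.0
```

Call:
servo_tool([
  [[0, 0, 0.02, 0, 0, 0, 0.78], [0, 0, 0.06, 0, 0, 0, 0.78], [0, 0, 0.12, 0, 0, 0, 0.78], [0, 0, 0.2, 0, 0, 0, 0.78], [-0.1, -0.08, 0.22, 0, 0, 0, 0.78], [-0.2, -0.16, 0.22, 0, 0, 0, 0.78], [-0.28, -0.24, 0.22, 0, 0, 0, 0.78], [-0.28, -0.32, 0.22, 0, 0, 0, 0.78], [-0.28, -0.32, 0.22, 0, 0, 0, 0.78]],
])

```text
clock: 11.3
eef_pos: [379.3, -54.7, 208.5]
eef_rot: [3.141, -0.002, -0.043]
wrist_force: [0.9, 0.8, -0.1]
finger_gap: 20.8
finger_force: 0.0
```

Run:
```python
from h import *
s=manip.read_state(); print(s['eef_pos'],s['wrist_force'])
for n in('top','side'): shot(n,n+'3')
w=cloud(load('top3')); q=w[215:245,255:275].reshape(-1,3); q=q[q[:,2]>110]
print('tab top',len(q),np.percentile(q,[3,50,97],axis=0).round(1).tolist() if len(q) else '')
t=load('top3')['frame'][200:260,210:310]; d=load('side3')['frame'][160:250,240:340]
A=cv2.resize(t,(500,300),interpolation=cv2.INTER_CUBIC);B=cv2.resize(d,(300,270),interpolation=cv2.INTER_CUBIC)
o=np.zeros((300,800,3),np.uint8);o[:,:500]=A;o[:270,500:]=B;cv2.imwrite('pics/end.png',o[:,:,::-1])
```

```text
[379.27343801 -54.66869078 208.51799231] [ 0.93170635  0.78358039 -0.05343689]
tab top 45 [[513.0, 102.0, 111.9], [519.9, 106.4, 130.4], [528.1, 111.0, 132.9]]
```

View pics/end.png

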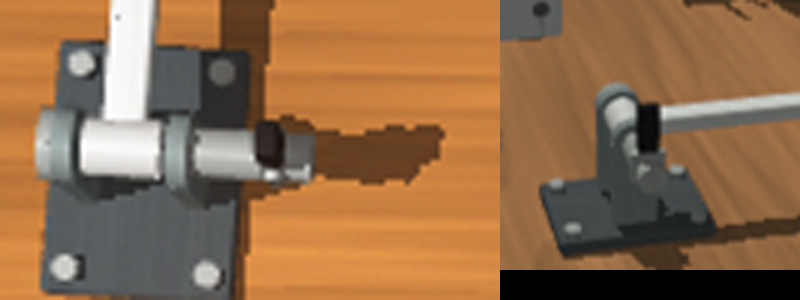

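The picture shows the tab upright on the pin, at (268,145) in the top view and (648,128) in the side view. The tab's top is at 131 mm and centred over the groove, as it should be when seated (80+51). The gripper is clear.

```bash
python3 -c "
from cell import manip
print(manip.sign_off())"
```

```text
the job is handed in; nothing more can be done
None
```

The clip is snapped fully home in the pin's groove and released. The highest push I read was about 9 N, the bystanders were not touched, and the job was handed in at about 11.5 s.

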